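# Sort the leftover steel fixings back into their pick bins

### The arm

A 6-joint arm with a two-finger parallel gripper is mounted at the origin on a cart in front of the work surface, level with it; the furniture and walls round the work are solid. World frame = base frame: x ahead of the robot, y to its left, z up, the work surface at z = 0. Lengths are in m, angles in rad, forces in N, time in s.
With the tool pointing down it reaches from about 0.275 to 0.875 m from the base axis. Payload 12.5 kg.
Tool frame: the origin (TCP) lies at the very end of the fingers, on their centre line; the grasp point (between the pads) lies 19 mm behind it; z points along the fingers, y is the line along which they close (so a half turn about z gives the same grasp; the last joint's range is limited). The gripper opens to 85 mm and grips with 20 to 120 N. Pads are 22 mm wide; open, the fingers measure 114 mm over their backs; the gripper's body (76 mm by 85 mm) begins 54 mm behind the grasp point. The pads swing forward as they close: fully open they stand 13 mm farther back than shut.
Start: joints at [-1.282, 0.351, 1.652, -0, 1.139, -0.085], TCP at [0.201, -0.512, 0.231] pointing down, gripper open.
Joint ranges: [-2.75, 2.75], [-0.79, 2.1], [0.01, 2.65], [-1.57, 4.71], [0.07, 3.14], [-2.87, 2.87]. Speed limits (rad/s): [2.22, 2.22, 2.79, 3.14, 3.14, 3.14].

### API

Orientations are given as a 3x3 rotation matrix whose columns are the frame's x, y, z axes.
In Python, from bench import manip gives the robot as it stands. Calls block until the motion is done:
- manip.move_ptp(position, orientation): joint-space move of the TCP to a pose.
- manip.move_l(position, attitude=None, max_speed=0.15): straight line of the TCP; attitude=None keeps the orientation; max_speed is the mean speed in m/s.
- manip.move_j(angles): joint-space move.
- manip.set_gripper(opening, effort=None): opening from 0.0 (shut) to 1.0 (fully open); effort is the grip in N (None keeps the last); returns when the fingers have stopped.
- manip.dwell(seconds).
- manip.inverse_kinematics(position, orientation): joint angles nearest the present ones, or None.
- manip.grab_frame(name): name is "scene" or "top" or "wrist"; returns (picture, depth): 384x512x3 uint8, red, green, blue; 384x512 float32, m along the optical axis (not along the pixel's ray), 0 where there is no reading.
- manip.get_calibration(name): a dict with "camera_matrix" (3x3 intrinsics, pixels), "k1" (the pictures are not rectified: a ray, as slopes to the right and down, at radius r is drawn at 1 + k1 r^2 times it, then the intrinsics apply), "R" (3x3) and "t" (3): a world point X has camera coordinates R X + t. Camera axes: x right, y down, z forward; pixel columns grow to the right and rows downward; lengths in m; the calibration is good to about 2 mm. A picture is of the moment at which its call begins: read the wrist's pose just before it. get_calibration takes no time and is no camera call; for the wrist camera it gives the pose at the moment of the call.
A pose or a line that the arm cannot do raises manip.Unreachable and nothing moves.
- manip.sign_off(): hands the job in; it is judged then, once.
Trained networks look in the newest picture that a camera, given by its name, has taken for a name from the list of things; names that differ only in an ending like _2 or _b are one class to them, and where a whole thing is asked for, a point or a joint stands for the part that bears it (a point fixed in the world has none). Each returns a list of dicts, best first, with "confidence" (0 to 1); they miss things now and then, are a little off and sometimes report something else, mostly with a low value. They report only what shows in the picture. A call takes as long as a camera call.
- manip.look_for(camera, name): "at" ([x, y, z] in m, in world coordinates, good to about 4 mm: the middle of the surface that is visible of it).
Readings, each from a call of its own:
- manip.current_time(): time.
- manip.current_qpos(): joint angles.
- manip.current_joint_vel(): joint speeds.
- manip.current_joint_torque(): joint torques, N m.
- manip.current_ee_pos(): TCP position.
- manip.current_tcp_rot(): TCP orientation.
- manip.current_force(): force on the tool from outside, world axes, zero at the start.
- manip.current_ft_torque(): the same for the moment, N m.
- manip.current_grip_width(): opening from 0.0 (shut) to 1.0 (fully open).
- manip.current_grip_force(): force on a finger pad.
Only numpy, scipy, OpenCV 4.12 (cv2) and the standard library are available. Lean on these libraries where they do the work, as an engineer would, in place of code of your own. Each camera call takes 0.05 s, during which the arm holds its last target. There are 200 camera calls.

### The job

Sort the four fixings left over on the bench (a hex bolt, a big hex nut, an angle cleat and a folded hinge) back into the pick bins by the wall: each goes into the bin that already holds its own kind. Lay each one flat on the bare floor of its bin beside the others, not on top of them; bolt and hinge lie across the bin and the cleat stands turned the same way as the cleats already there. Leave the tape measure that stands among them where it is.

Things in the scene. Friction and masses are not known exactly. Their poses are not given: they have to be found in the camera images.
- bolt: loose steel hex bolt lying on its side, 58 long in all: shank 12 diameter and 50 long with a dark thread, hexagon head 19 across flats and 8 thick. Origin: underside, middle of the length; y runs along the bolt, head at +y (21 to 29 from the origin), z up. Shank axis about 8 above what it lies on at the origin.
- nut: loose large steel hex nut lying flat, 27 across flats, 15 high, bore 16. Origin: centre of its underside; z up; two flats face along x, the other four are at 60 and 120 degrees to them.
- cleat: loose steel angle cleat: an L seen from above, standing on its sawn end, 40 x 40 outside, legs 8 thick, 30 high, one drilled hole in each leg. Origin: underside, centre of the 40 x 40 square; corner of the L at +x +y: one leg lies along y at x = 12 to 20, the other along x at y = 12 to 20; z up.
- hinge: loose steel butt hinge folded shut, lying flat: 56 long (y) x 30 wide (x) x 10.5 thick, round knuckle along the +x side, three screw holes in the leaf. Origin: centre of its underside; z up.
- bolt_bin: blue open pick bin, fixed, back to the wall; 105 deep (x) x 79 wide (y) outside, 100 x 74 inside, walls and floor 2.5 thick, 46 high at the back, 22 at the front. Origin: centre of the underside; x to its back, z up. All bins alike; this one holds (fixed) two hex bolts lying along y in its back part, 22 high. Free floor x = -50 to 10.
- nut_bin: blue open pick bin, fixed, back to the wall; 105 deep (x) x 79 wide (y) outside, 100 x 74 inside, walls and floor 2.5 thick, 46 high at the back, 22 at the front. Origin: centre of the underside; x to its back, z up. All bins alike; this one holds (fixed) three hex nuts heaped in its back part, 33 high. Free floor x = -50 to 17.
- cleat_bin: blue open pick bin, fixed, back to the wall; 105 deep (x) x 79 wide (y) outside, 100 x 74 inside, walls and floor 2.5 thick, 46 high at the back, 22 at the front. Origin: centre of the underside; x to its back, z up. All bins alike; this one holds (fixed) two angle cleats nested at the back, corners to +x +y (axes as the bin's), 33 high. Free floor inside their L: x = -50 to 31, y = -37 to 18.
- hinge_bin: blue open pick bin, fixed, back to the wall; 105 deep (x) x 79 wide (y) outside, 100 x 74 inside, walls and floor 2.5 thick, 46 high at the back, 22 at the front. Origin: centre of the underside; x to its back, z up. All bins alike; this one holds (fixed) two folded hinges on edge along y at the back wall, 33 high. Free floor x = -50 to 27.
- tape_measure: bystander: yellow and black pocket tape measure standing upright among the parts, 40 x 98 x 70 high. Origin: centre of its underside.
- cleat_corner (a point): top of the outer corner of the loose cleat's L: 20 in x, 20 in y and 30 in z from the cleat's origin.

How it is judged:
By the outcome, as a careful person would: the job done as asked, in the order asked, and still so for the second after the job is handed in, with the robot touching nothing.
It also fails if it takes over 106 s, if anything falls off the work surface, if the arm or the gripper's body presses on something with over 40 N, if the wrist force passes 120 N, or if a joint passes its speed limit or range.

## Working session

There is one attempt and no reset: what is moved stays moved. The work goes in short steps, each a Python script; the robot and the scene stay as the last script left them, time stands still between calls to the robot, and variables do not carry over. Pictures are saved under pics/ and viewed, at most 14 in all, crops included, and the job is handed in when it is done.

```bash
mkdir -p pics; ls; python3 - <<'E'
from bench import manip
import cv2,numpy as np
for c in ("scene","top"):
    p,d=manip.grab_frame(c); cv2.imwrite(f"pics/{c}0.png",p[:,:,::-1]); np.savez(f"pics/{c}0.npz",p=p,d=d,**manip.get_calibration(c))
    for n in ["bolt","nut","cleat","hinge","bolt_bin","nut_bin","cleat_bin","hinge_bin","tape_measure","cleat_corner"]:
        print(c,n,[(np.round(r["at"],3).tolist(),round(r["confidence"],2)) for r in manip.look_for(c,n)][:4])
print(manip.current_time())
E
```

```text
pics
scene bolt [([0.484, -0.129, 0.017], 0.63)]
scene nut [([0.522, -0.046, 0.01], 0.64)]
scene cleat [([0.511, 0.085, 0.023], 0.64)]
scene hinge [([0.431, 0.136, 0.012], 0.82), ([0.48, -0.128, 0.014], 0.21)]
scene bolt_bin [([0.627, 0.151, 0.015], 0.91)]
scene nut_bin [([0.516, 0.085, 0.023], 0.66), ([0.7, 0.105, 0.019], 0.58)]
scene cleat_bin [([0.471, 0.257, 0.012], 0.72)]
scene hinge_bin [([0.551, 0.198, 0.017], 0.63)]
scene tape_measure [([0.385, 0.057, 0.051], 0.8), ([0.703, 0.102, 0.019], 0.62)]
scene cleat_corner [([0.515, 0.087, 0.023], 0.72)]
top bolt [([0.49, -0.144, 0.016], 0.73)]
top nut [([0.523, -0.051, 0.012], 0.62)]
top cleat [([0.402, 0.047, 0.066], 0.74), ([0.511, 0.077, 0.027], 0.46)]
top hinge [([0.433, 0.129, 0.012], 0.6), ([0.514, 0.085, 0.032], 0.33)]
top bolt_bin [([0.616, 0.162, 0.006], 0.95)]
top nut_bin [([0.686, 0.114, 0.005], 0.64)]
top cleat_bin [([0.47, 0.257, 0.005], 0.89)]
top hinge_bin [([0.549, 0.214, 0.0], 0.83)]
top tape_measure [([0.399, 0.046, 0.066], 0.97), ([0.471, 0.26, 0.006], 0.61)]
top cleat_corner [([0.513, 0.087, 0.033], 0.6), ([0.471, 0.257, 0.004], 0.35), ([0.4, 0.043, 0.064], 0.17)]
1.1
```

View pics/top0.png

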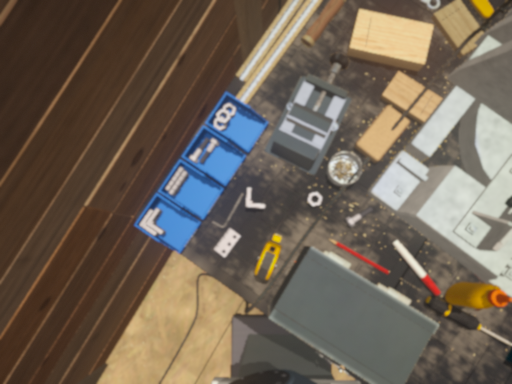

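View pics/scene0.png

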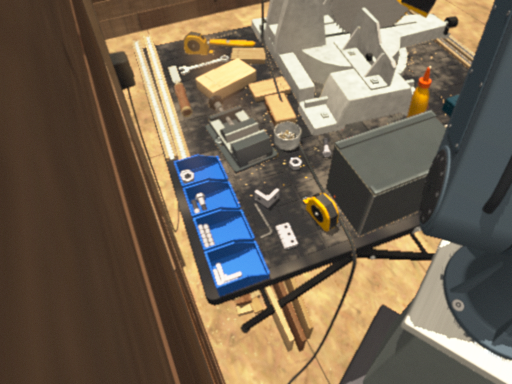

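The top view shows the bins running diagonally from the cleats (165,220) through hinges (190,190) and bolts (215,155) to nuts (237,122). The loose cleat is at (255,200), hinge (227,242), nut (315,199), bolt (354,218) and tape (268,257), with a vise at (310,125) and a toolbox at (350,315). Next I'll look from the wrist.

```bash
cat > h.py <<'E'
from bench import manip
import cv2,numpy as np
def snap(cam,tag):
    c=manip.get_calibration(cam); p,d=manip.grab_frame(cam)
    cv2.imwrite(f"pics/{tag}.png",p[:,:,::-1]); np.savez(f"pics/{tag}.npz",p=p,d=d,**c)
    return p,d,c
def load(tag):
    c=dict(np.load(f"pics/{tag}.npz")); return c["p"],c["d"],c
def cloud(d,c):
    h,w=d.shape; uv=np.stack(np.meshgrid(np.arange(w),np.arange(h)),-1).reshape(-1,1,2).astype(float)
    n=cv2.undistortPoints(uv,c["camera_matrix"],np.array([float(c["k1"]),0,0,0])).reshape(h,w,2)
    X=np.dstack([n*d[...,None],d])
    W=(X-c["t"])@c["R"]; W[d==0]=np.nan
    return W
def ortho(tags,x0,x1,y0,y1,res=.001):
    """world-aligned colour + height map: row = x from x1 down, col = y from y1 down"""
    H=int((x1-x0)/res);Wd=int((y1-y0)/res); z=np.full((H,Wd),np.nan); im=np.zeros((H,Wd,3),np.uint8)
    for t in tags:
        p,d,c=load(t); W=cloud(d,c)
        m=np.isfinite(W[...,2]); P=W[m]; C=p[m]
        r=((x1-P[:,0])/res).astype(int); k=((y1-P[:,1])/res).astype(int)
        o=(r>=0)&(r<H)&(k>=0)&(k<Wd); r,k,P,C=r[o],k[o],P[o],C[o]
        s=np.argsort(P[:,2]); z[r[s],k[s]]=P[s,2]; im[r[s],k[s]]=C[s]
    return im,z
def Rz(th):  # tool down, finger-closing line (tool y) at world angle th
    y=np.array([np.cos(th),np.sin(th),0]); z=np.array([0,0,-1.]); return np.column_stack([np.cross(y,z),y,z])
E
python3 - <<'E'
from h import *
_,z=ortho(["top0"],.2,.85,-.35,.35,.025)
np.set_printoptions(linewidth=200)
print(np.nan_to_num(z*100,nan=-1).round().astype(int))
c=manip.get_calibration("wrist"); R=manip.current_tcp_rot(); p=manip.current_ee_pos()
print("cam pos in tool", R.T@(-c["R"].T@c["t"]-p)); print("cam axes in tool\n",(c["R"]@R).round(3)); print(c["camera_matrix"],c["k1"])
print(R.round(2))
for x,y in [(.5,-.05),(.52,.12)]:
  for th in (0,np.pi/2,-np.pi/2,np.pi): 
    q=manip.inverse_kinematics([x,y,.33],Rz(th)); print(x,y,th,None if q is None else np.round(q,2))
E
```

```text
[[ -1  -1  -1  -1  -1  -1  25  25  18   1   2   2   2   2   1   4   3   5   5   4   4   4   4   4   4   4   1]
 [ -1  -1  -1  -1  -1  -1  29  25  -1   2   2   2   2   0   0   1   1   5   5   4   1   1   4   4   4   4  12]
 [ -1  -1  -1  -1  -1  33  33  -1   0   1   2   2   2   1   2   5   5   4   4   0   0   0   2   2   2   9  11]
 [ -1  -1  -1  -1  -1  38  -1   0   0   2   2   1   1   1   4   5   5   5   5   1   1   2   2   2   2  13  23]
 [ -1  -1  -1  -1  42  40  -1   0   5   5   2   1   1   2   4   4   4   5   5   2   1   2   2   2   7  17  27]
 [ -1  -1  -1  -1  46  -1   0   5   5   5   5   4   0   6   6   6   5   4   4   1   0   3   3   5   6   8  27]
 [ -1  -1  -1  50  47   0   5   5   4   1   1   3   3   6   7   7   7   6   4   1   3   3   3   4   7   8   8]
 [ -1  -1  54  54  -1   0   5   5   5   1   1   3   6   7   7   7   7   7   1   3   3   3   3   3   8   8   8]
 [ -1  -1  55  54   0   5   5   3   5   4   3   3   6   7   7   7   6   3   0   3   3   3   3   8   8   8   8]
 [ -1  52  54   0   5   5   2   2   1   3   3   0   5   6   7   7   7   4   4   4   3   3   6   8   8
[... 1768 characters left out ...]
  ]
 [-0.95  -0.001 -0.311]
 [-0.311 -0.     0.95 ]]
[[317.28624308   0.         255.82588313]
 [  0.         317.28624308 192.7019334 ]
 [  0.           0.           1.        ]] 0.018676157352554196
[[ 0.93  0.37  0.  ]
 [ 0.37 -0.93  0.  ]
 [ 0.   -0.   -1.  ]]
0.5 -0.05 0 [-0.19  0.17  1.64 -0.    1.33 -0.19]
0.5 -0.05 1.5707963267948966 [-0.19  0.17  1.64 -0.    1.33 -1.76]
0.5 -0.05 -1.5707963267948966 [-0.19  0.17  1.64 -0.    1.33  1.38]
0.5 -0.05 3.141592653589793 None
0.52 0.12 0 [ 0.14  0.24  1.56 -0.    1.35  0.14]
0.52 0.12 1.5707963267948966 [ 0.14  0.24  1.56 -0.    1.35 -1.43]
0.52 0.12 -1.5707963267948966 [ 0.14  0.24  1.56 -0.    1.35  1.71]
0.52 0.12 3.141592653589793 None
```

```bash
python3 - <<'E'
from h import *
manip.move_l([.201,-.512,.33],max_speed=.3)
t=np.pi/2
manip.move_ptp([.42,.0,.25],Rz(t)); snap("wrist","w1")
manip.move_ptp([.48,.16,.25],Rz(t)); snap("wrist","w2")
for n in ["bolt","nut","cleat","hinge","bolt_bin","nut_bin","cleat_bin","hinge_bin"]:
        print(n,[(np.round(r["at"],3).tolist(),round(r["confidence"],2)) for r in manip.look_for("wrist",n)][:3])
print(manip.current_time())
im,z=ortho(["w1","w2"],.36,.78,-.2,.34,.0012)
big=cv2.resize(im,None,fx=1.7,fy=1.7,interpolation=cv2.INTER_NEAREST)[:,:,::-1]
cv2.imwrite("pics/o1.png",big);print(big.shape)
E
```

```text
bolt [([0.483, -0.13, 0.015], 0.64)]
nut [([0.526, -0.048, 0.014], 0.55), ([0.699, 0.106, 0.019], 0.17)]
cleat [([0.509, 0.086, 0.03], 0.58)]
hinge [([0.431, 0.129, 0.008], 0.63), ([0.622, 0.159, 0.016], 0.41)]
bolt_bin [([0.622, 0.159, 0.013], 0.96)]
nut_bin [([0.699, 0.108, 0.021], 0.87), ([0.396, 0.052, 0.06], 0.54)]
cleat_bin [([0.472, 0.259, -0.002], 0.68)]
hinge_bin [([0.547, 0.207, 0.008], 0.7), ([0.483, -0.132, 0.013], 0.52)]
4.8167
(595, 765, 3)
```

View pics/o1.png

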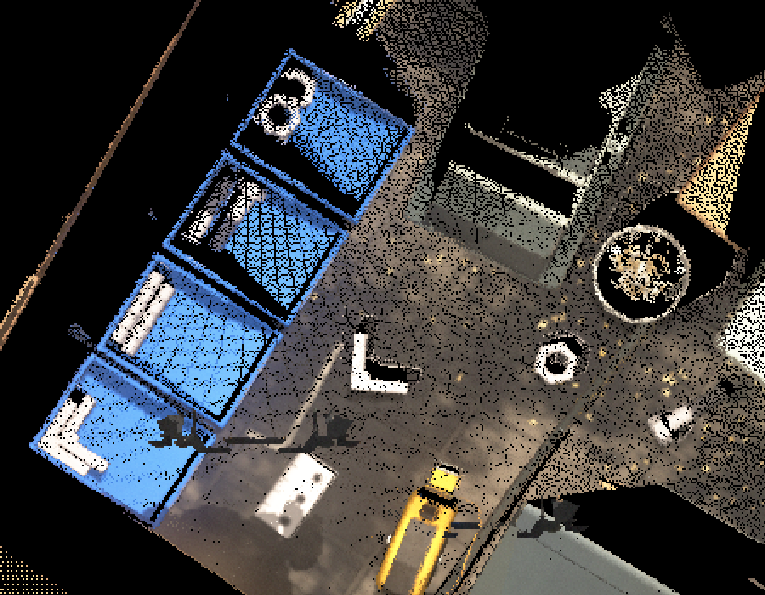

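View pics/w2.png

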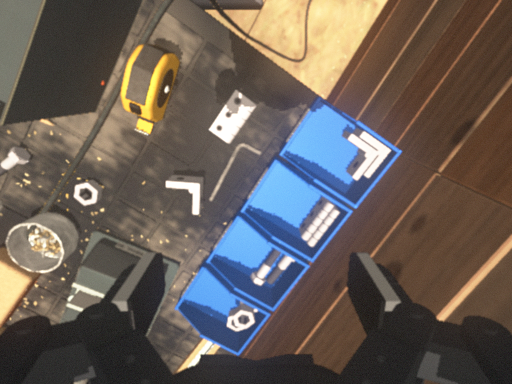

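```bash
cat > fit.py <<'E'
from h import *
from scipy.optimize import minimize
def poly(kind):
    if kind=="hinge": return [np.array([[-15,-28],[15,-28],[15,28],[-15,28]])]
    if kind=="nut":
        a=np.radians(np.arange(6)*60+30); return [27/np.sqrt(3)*np.c_[np.cos(a),np.sin(a)]]
    if kind=="cleat": return [np.array([[12,-20],[20,-20],[20,20],[-20,20],[-20,12],[12,12]])]
    if kind=="bolt": return [np.array([[-6,-29],[6,-29],[6,21],[9.5,21],[9.5,29],[-9.5,29],[-9.5,21],[-6,21]])]
def fit(tag,kind,c0,zlo,zhi,ths,rad=.045,bright=0):
    p,d,c=load(tag); W=cloud(d,c); g=p.mean(2)
    m=(np.hypot(W[...,0]-c0[0],W[...,1]-c0[1])<rad)&(W[...,2]>zlo)&(W[...,2]<zhi)&(g>bright)
    P=(W[m][:,:2]-c0)*1000; S=4; N=480
    im=np.zeros((N,N),np.uint8); k=(P*S+N/2).round().astype(int)
    for a,b in k: cv2.circle(im,(a,b),4,255,-1)
    im=cv2.erode(cv2.morphologyEx(im,cv2.MORPH_CLOSE,np.ones((13,13))),np.ones((5,5)))>0
    def cost(v):
        R=np.array([[np.cos(v[2]),-np.sin(v[2])],[np.sin(v[2]),np.cos(v[2])]])
        t=np.zeros((N,N),np.uint8)
        for q in poly(kind): cv2.fillPoly(t,[(((q@R.T+v[:2])*S+N/2)*16).round().astype(np.int32)],1,shift=4)
        t=t>0
        return -(t&im).sum()/max(1,(t|im).sum())
    best=min((minimize(cost,[*P.mean(0),th],method="Nelder-Mead",options=dict(initial_simplex=[[*P.mean(0),th],[P.mean(0)[0]+6,P.mean(0)[1],th],[P.mean(0)[0],P.mean(0)[1]+6,th],[*P.mean(0),th+.3]])) for th in ths),key=lambda r:r.fun)
    return np.r_[c0+best.x[:2]/1000,np.degrees(best.x[2])],-best.fun,m.sum(),np.nanpercentile(W[m][:,2],[10,90]),
E
python3 - <<'E'
from fit import *
A8=np.radians(np.arange(0,360,30)); np.set_printoptions(suppress=True,precision=4)
for t in ("w1","w2"):
    for a in [("hinge",(.432,.131),.006,.02,A8[:6]),("nut",(.523,-.049),.009,.025,A8[:2]),("cleat",(.511,.085),.022,.04,A8),("bolt",(.485,-.133),.006,.03,A8)]:
        try: print(t,a[0],*fit(t,a[0],np.array(a[1]),*a[2:]))
        except Exception as e: print(t,a[0],e)
    # bins
    p,d,c=load(t); W=cloud(d,c); pi=p.astype(int)
    blue=(pi[...,2]>pi[...,0]+40)&np.isfinite(W[...,2])
    P=W[blue]
    # table z
    m=(abs(W[...,0]-.47)<.03)&(abs(W[...,1]-.0)<.04); print("table z",np.nanmedian(W[m][:,2]))
    for n,c0 in dict(nut=(.685,.112),bolt=(.62,.16),hinge=(.545,.207),cleat=(.47,.257)).items():
        R=np.radians(-36.); 
        q=P[:,:2]-c0; u=np.array([np.cos(.56),np.sin(.56)]); v=np.array([-u[1],u[0]])
        s=(abs(q@v)<.040)&(abs(q@u)<.075)
        r=cv2.minAreaRect((P[s][:,:2]*1000).astype(np.float32)); f=np.nanmedian(P[s&(abs(q@u)<.03)&(abs(q@v)<.02)][:,2])
        print(t,n,s.sum(),np.round(r[0],1),np.round(r[1],1),round(r[2],1),"floor",f)
p,d,c=load("w1")
X=np.array([.485,-.133,.01]);Y=np.array([.523,-.049,.01])
for X,n in ((X,"b"),):
    q=c["R"]@X+c["t"]; u=(c["camera_matrix"]@(q/q[2]))[:2].astype(int); print(u)
    cr=p[max(0,u[1]-40):u[1]+40,max(0,u[0]-70):u[0]+70]; cv2.imwrite("pics/bc.png",cv2.resize(cr,None,fx=5,fy=5,interpolation=cv2.INTER_CUBIC)[:,:,::-1])
E
```

```text
w1 hinge [ 0.4311  0.1319 53.4228] 0.95968929465469 1082 [0.0094 0.0116]
w1 nut [ 0.5234 -0.053  13.2033] 0.5860904209249956 312 [0.0097 0.016 ]
w1 cleat [ 0.5236  0.0705 85.9288] 0.9141110248447205 437 [0.0253 0.0307]
w1 bolt [  0.4888  -0.1466 392.6626] 0.8866496734108651 461 [0.0094 0.0187]
table z -1.7938689257963913e-05
w1 nut 2687 [679.  108.2] [135.3  80. ] 32.1 floor 0.002657850485882255
w1 bolt 855 [597.7 133.4] [ 58.1 119.2] 78.8 floor 0.002262321104899513
w1 hinge 4424 [541.8 205. ] [142.2  80.1] 32.2 floor 0.002495182143674644
w1 cleat 4785 [472.9 258.8] [140.1  79.8] 32.3 floor 0.0025205765057005457
w2 hinge [ 0.4311  0.1323 54.1324] 0.9625138632162662 1225 [0.0093 0.0117]
w2 nut [ 0.5236 -0.0519 15.1349] 0.5828916252140586 422 [0.0096 0.0159]
w2 cleat [ 0.5237  0.0714 85.5099] 0.9053362925793689 476 [0.0262 0.0309]
w2 bolt [ 0.4898 -0.1457 31.5433] 0.5726285759568904 416 [0.0093 0.019 ]
table z 0.0001527823455822085
w2 nut 3761 [680.5 109.1] [139.2  79.9] 31.9 floor 0.0024532036930483363
w2 bolt 4681 [618.6 159.1] [146.6  80. ] 32.1 floor 0.0025517390473590957
w2 hinge 5240 [544.1 206.5] [148.  80.] 32.0 floor 0.0025891874524101672
w2 cleat 5378 [472.7 258.6] [140.2  79.9] 32.2 floor 0.0026386607951213214
[152 207]
```

View pics/bc.png

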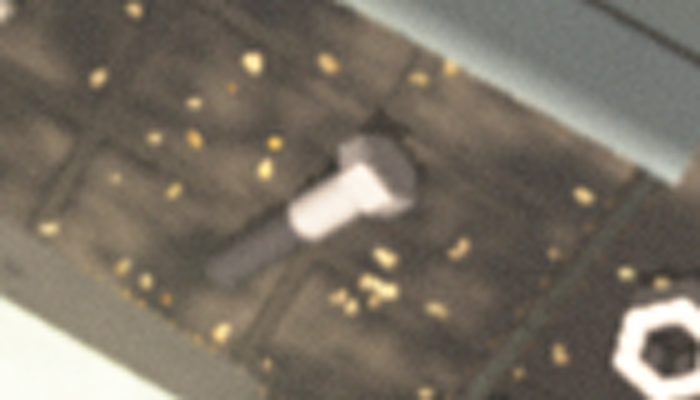

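The crop shows the bolt with its head at (375,175) up-right (towards -x, +y) and its dark thread end at (215,270), which matches the fit. The toolbox edge runs close by at upper right, so I'll check clearances and refit the bins using the right axis.

```bash
python3 - <<'E'
from fit import *
np.set_printoptions(suppress=True,precision=4)
u=np.array([np.cos(np.radians(57.9)),np.sin(np.radians(57.9))]); v=np.array([-u[1],u[0]])
for t in ("w1","w2"):
    p,d,c=load(t); W=cloud(d,c); pi=p.astype(int)
    blue=(pi[...,2]>pi[...,0]+40)&np.isfinite(W[...,2]); P=W[blue]
    for n,c0 in dict(nut=(.688,.112),bolt=(.617,.157),hinge=(.547,.207),cleat=(.474,.254)).items():
        q=P[:,:2]-c0; s=(abs(q@v)<.038)&(abs(q@u)<.075)
        a,b=np.percentile((q@u)[s],[.3,99.7])   # front/back
        w=(abs(q@u)<.045)&(abs(q@v)<.06)&(P[:,2]>.018)  # side rims
        h,e=np.histogram((q@v)[w]*1000,np.arange(-60,61,3)); 
        # front-edge & back-edge direction
        f=[];
        for k in np.arange(-.034,.035,.004):
            k_=s&(abs(q@v-k)<.002)
            if k_.sum()>10: f.append((k,*np.percentile((q@u)[k_],[1,99])))
        f=np.array(f); print(t,n,"u range",a,b,"tilt deg",np.degrees(np.polyfit(f[:,0],f[:,1],1)[0]).round(2),np.degrees(np.polyfit(f[:,0],f[:,2],1)[0]).round(2)); 
        if t=="w2": print(dict(zip(e[:-1].astype(int).tolist(),h.tolist())))
# obstacles: clearance in tool frame
P=np.concatenate([cloud(*load(t)[1:])[::1].reshape(-1,3) for t in ("w1","w2")]+[cloud(*load("top0")[1:]).reshape(-1,3)]); P=P[np.isfinite(P).all(1)]
def clear(n,xy,th,own):
    th=np.radians(th); y=np.array([np.cos(th),np.sin(th)]); x=np.array([-y[1]*1,y[0]])
    q=(P[:,:2]-xy); a=q@x; b=q@y
    for lo,hi in ((.008,.07),(.07,.3)):
        s=(P[:,2]>lo)&(P[:,2]<hi)&(np.hypot(a,b)>own)&(np.hypot(a,b)<.11)
        Dx=np.maximum(abs(a)-(.011 if lo<.05 else .042),0); Dy=np.maximum(abs(b)-(.057 if lo<.05 else .042),0)
        D=np.hypot(Dx,Dy)[s]
        if len(D): i=D.argmin(); print(n,lo,"clear",D[i].round(3),"at tool",a[s][i].round(3),b[s][i].round(3),"z",P[s][i,2].round(3))
clear("bolt",(.488,-.1441),-147,.034); clear("nut",(.5235,-.0525),134,.025); clear("hinge",(.4311,.1321),54,.036); clear("cleat",(.5236,.071),85.7,.04)
E
```

```text
w1 nut u range -0.05522427625715243 0.04218897635110768 tilt deg 0.06 -38.02
w1 bolt u range -0.05400740218701743 0.051396128644369536 tilt deg 73.98 23.26
w1 hinge u range -0.05772687964570889 0.049078018029706086 tilt deg -8.18 0.59
w1 cleat u range -0.057204109098992796 0.049945052136126045 tilt deg 0.82 -40.09
w2 nut u range -0.05465685191301832 0.051519268036722035 tilt deg -1.9 4.02
{-60: 0, -57: 0, -54: 0, -51: 0, -48: 0, -45: 0, -42: 0, -39: 20, -36: 808, -33: 22, -30: 0, -27: 0, -24: 0, -21: 0, -18: 0, -15: 0, -12: 0, -9: 0, -6: 0, -3: 0, 0: 0, 3: 0, 6: 0, 9: 1, 12: 4, 15: 0, 18: 5, 21: 4, 24: 0, 27: 0, 30: 0, 33: 0, 36: 1, 39: 80, 42: 387, 45: 0, 48: 28, 51: 700, 54: 15, 57: 0}
w2 bolt u range -0.053902593055450684 0.052628641113181704 tilt deg -4.49 6.08
{-60: 0, -57: 0, -54: 0, -51: 0, -48: 1, -45: 90, -42: 377, -39: 0, -36: 31, -33: 707, -30: 11, -27: 0, -24: 0, -21: 0, -18: 0, -15: 0, -12: 0, -9: 0, -6: 0, -3: 0, 0: 0, 3: 0, 6: 0, 9: 0, 12: 0, 15: 0, 18: 0, 21: 0, 24: 0, 27: 0, 30: 1, 33: 0, 36: 0, 39: 4, 42: 244, 45: 230, 48: 0, 51: 155, 54: 425, 57: 0}
w2 hinge u rang
[... 464 characters left out ...]
7: 9, -54: 20, -51: 21, -48: 9, -45: 227, -42: 177, -39: 29, -36: 282, -33: 61, -30: 0, -27: 0, -24: 0, -21: 0, -18: 0, -15: 0, -12: 5, -9: 1, -6: 0, -3: 0, 0: 0, 3: 0, 6: 0, 9: 0, 12: 0, 15: 0, 18: 0, 21: 0, 24: 0, 27: 0, 30: 1, 33: 0, 36: 0, 39: 193, 42: 152, 45: 0, 48: 0, 51: 0, 54: 0, 57: 0}
bolt 0.008 clear 0.004 at tool -0.002 -0.061 z 0.008
bolt 0.07 clear 0.022 at tool 0.064 0.042 z 0.074
nut 0.008 clear 0.0 at tool 0.01 -0.057 z 0.011
nut 0.07 clear 0.034 at tool 0.059 0.071 z 0.281
hinge 0.008 clear 0.011 at tool 0.008 0.068 z 0.025
hinge 0.07 clear 0.0 at tool -0.042 0.006 z 0.267
cleat 0.008 clear 0.003 at tool 0.014 0.04 z 0.008
cleat 0.07 clear 0.001 at tool 0.042 0.043 z 0.272
```

```bash
cat > pp.py <<'E'
from fit import *
YAW=57.9
BIN=dict(nut=(.6835,.1118),bolt=(.6113,.1592),hinge=(.5394,.2060),cleat=(.4698,.2526))
def off(xy,yaw,d): # d in mm in a frame at yaw
    a=np.radians(yaw); return np.array([xy[0]+(d[0]*np.cos(a)-d[1]*np.sin(a))/1000, xy[1]+(d[0]*np.sin(a)+d[1]*np.cos(a))/1000])
st=lambda s:print(s,"t",round(manip.current_time(),1),"w",round(manip.current_grip_width()*85,1),"F",np.round(manip.current_force(),1),"g",round(manip.current_grip_force(),1))
def pick(xy,th,z,open_mm,effort=50,up=.16):
    R=Rz(np.radians(th)); manip.set_gripper(open_mm/85,effort)
    manip.move_ptp([*xy,up],R); manip.move_l([*xy,z+.03],max_speed=.2); manip.move_l([*xy,z],max_speed=.06); st("down")
    manip.set_gripper(0,effort); st("closed"); manip.move_l([*xy,up],max_speed=.2); st("up")
def place(xy,th,z,extra,up=.16):
    R=Rz(np.radians(th)); manip.move_ptp([*xy,up],R); manip.move_l([*xy,z+.03],max_speed=.2); manip.move_l([*xy,z],max_speed=.04); st("placed")
    w=manip.current_grip_width(); manip.set_gripper(w+extra/85); manip.dwell(.2); manip.move_l([*xy,z+.04],max_speed=.08); manip.move_l([*xy,up],max_speed=.25); st("off")
E
python3 - <<'E'
from pp import *
pick(off((.4890,-.1463),32.7,(0,3)),-147.3,.002,34)
E
```

```text
down t 9.8 w 34.1 F [ 0.1 -0.6 -0. ] g 0.0
closed t 10.1 w 9.6 F [-0.4 -0.6  2.6] g 48.8
up t 11.0 w 9.7 F [ 0.5  0.5 -0.8] g 48.7
```

```bash
python3 - <<'E'
from pp import *
p,d,c=snap("wrist","g1"); cv2.imwrite("pics/g1c.png",cv2.resize(p[200:384,130:390],None,fx=2.5,fy=2.5)[:,:,::-1])
E
```

```text
(no output)
```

View pics/g1c.png

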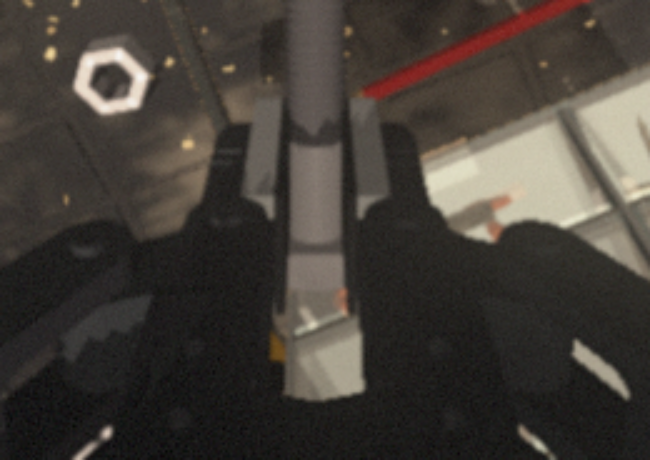

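The crop shows the bolt clamped centrally at (315,190), thread end towards the camera, and straight. I'll place it.

```bash
python3 - <<'E'
from pp import *
place(off(BIN["bolt"],YAW,(-20,3)),YAW-180,.005,10)
p,d,c=snap("wrist","b1"); cv2.imwrite("pics/b1c.png",cv2.resize(p[60:384],None,fx=1.5,fy=1.5)[:,:,::-1])
pick((.5235,-.0525),134.2,.002,44)
E
```

```text
placed t 13.9 w 9.7 F [-1.2  0.3  1.6] g 49.1
off t 15.7 w 19.5 F [ 0.  -0.  -1.2] g 0.0
down t 21.5 w 44.0 F [0.5 0.3 0.5] g 0.0
closed t 21.8 w 25.2 F [-1.4 -0.3  5.5] g 49.7
up t 22.7 w 25.7 F [-0.2 -0.5 -1.6] g 49.2
```

View pics/b1c.png

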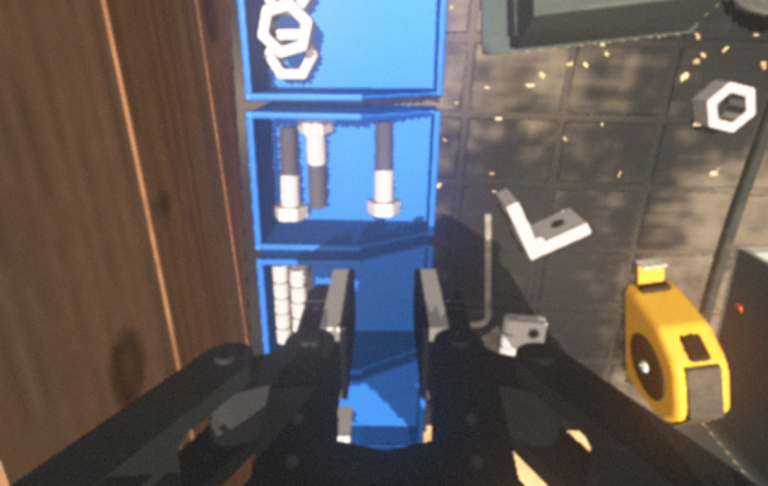

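The picture shows the bolt at (385,170) lying across its bin on the bare floor, clear of the other two. Next come the nut placement and the cleat grasp.

```bash
python3 - <<'E'
from pp import *
place(off(BIN["nut"],YAW,(-20,0)),YAW+90,.005,8)
pick(off((.5237,.0710),85.7,(16,-5)),85.7,.004,22)
p,d,c=snap("wrist","g2"); cv2.imwrite("pics/g2c.png",cv2.resize(p,None,fx=1.4,fy=1.4)[:,:,::-1])
E
```

```text
placed t 25.2 w 25.6 F [-3.4 -0.2  4.3] g 49.7
off t 27.0 w 33.5 F [-0.  -0.8  0.2] g 0.0
down t 29.7 w 21.9 F [-1.5  0.3  5.7] g 2.7
closed t 29.9 w 7.0 F [-2.6  0.4  6.9] g 49.8
up t 30.9 w 6.8 F [ 0.3 -0.1 -2.3] g 48.6
```

View pics/g2c.png

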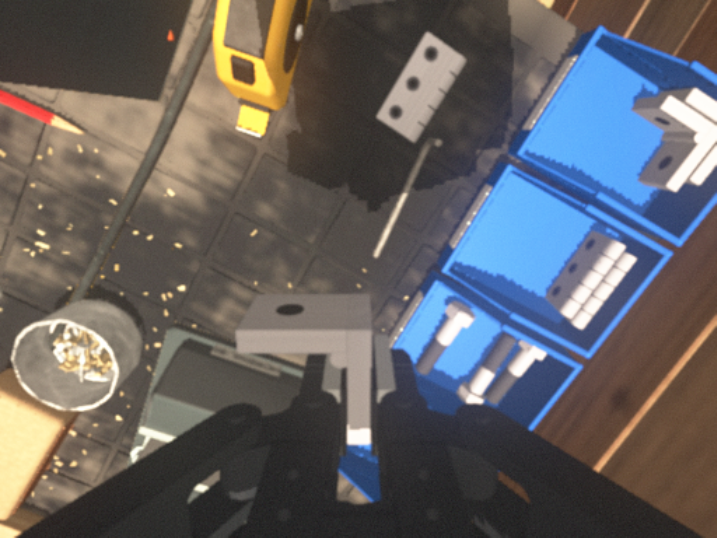

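The picture shows the cleat held by one leg at (355,390), with its corner at (370,300) and upright. There was a slight touch on the way down, so I'll measure its pose in the hand before placing it.

```bash
python3 - <<'E'
from pp import *
g=off((.5237,.0710),85.7,(16,-5))
for zl,b in ((.17,110),(.178,110),(.178,60)):
    print(fit("g2","cleat",np.array([.5237,.0710]),zl,.195,np.radians([70,86,100]),rad=.04,bright=b))
print(g, manip.current_ee_pos())
E
```

```text
(array([5.23593354e-01, 7.16174511e-02, 8.53697300e+01]), np.float64(0.8270166898470097), np.int64(4604), array([0.17591516, 0.18594942]))
(array([5.23593497e-01, 7.15967542e-02, 8.54353577e+01]), np.float64(0.8427105449398443), np.int64(3937), array([0.18163862, 0.1860998 ]))
(array([5.23784987e-01, 7.15804892e-02, 8.52315266e+01]), np.float64(0.787508261731659), np.int64(4415), array([0.18122523, 0.18756187]))
[0.52988559 0.08658007] [0.5291302  0.08651517 0.15855784]
```

```bash
python3 - <<'E'
from pp import *
place(off(BIN["cleat"],YAW,(-2,-14)),YAW+.2,.007,9)
pick((.4311,.1321),53.8,.0015,42)
p,d,c=snap("wrist","g3"); cv2.imwrite("pics/g3c.png",cv2.resize(p,None,fx=1.4,fy=1.4)[:,:,::-1])
E
```

```text
placed t 33.4 w 6.9 F [ 0.5 -0.9 -1.9] g 48.6
off t 35.1 w 15.7 F [ 0.1  0.  -0.4] g 0.0
down t 37.5 w 42.2 F [-0.2  0.2 -0. ] g 0.0
closed t 37.7 w 28.1 F [-1.1 -1.1  6.2] g 49.1
up t 38.7 w 27.9 F [ 0.4 -0.7 -0.9] g 49.4
```

View pics/g3c.png

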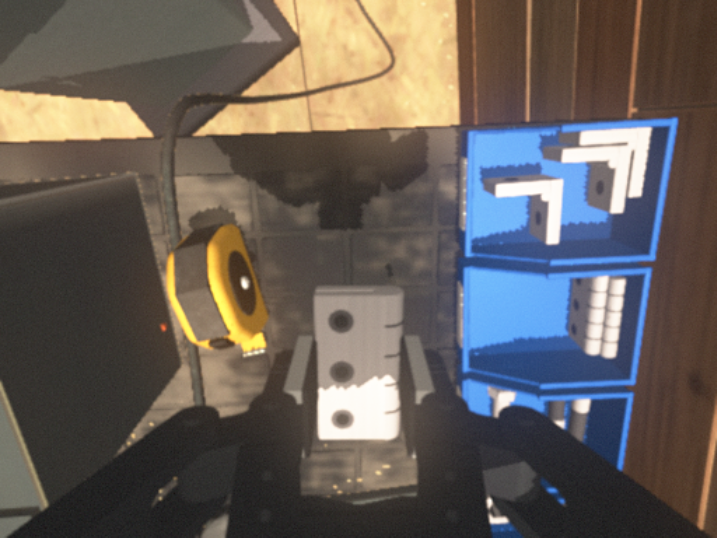

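The picture shows the cleat standing in its bin at (540,210), turned like the others, and the hinge held square at (358,365). I'll place the hinge and check all the bins.

```bash
python3 - <<'E'
from pp import *
place(off(BIN["hinge"],YAW,(-12,0)),YAW,.0045,8,up=.2)
manip.move_ptp([.48,.10,.27],Rz(np.pi/2)); p,d,c=snap("wrist","f1"); cv2.imwrite("pics/f1c.png",cv2.resize(p,None,fx=1.5,fy=1.5)[:,:,::-1])
np.set_printoptions(suppress=True,precision=4)
for n,o,zl,zh in (("bolt",(-20,0),.007,.03),("nut",(-20,0),.012,.03),("cleat",(-18,-9),.024,.04),("hinge",(-12,0),.008,.02)):
    c0=off(BIN[n],YAW,o); f=fit("f1",n,c0,zl,zh,np.radians([YAW]),rad=.032 if n!="bolt" else .03,bright=90)
    dx=f[0][:2]-c0; a=np.radians(YAW); print(n,"bin offset",(dx@[np.cos(a),np.sin(a)]*1000+o[0]).round(1),(dx@[-np.sin(a),np.cos(a)]*1000+o[1]).round(1),"yaw err",(f[0][2]-YAW).round(1),f[1:])
E
```

```text
placed t 41.2 w 28.0 F [-3.3 -1.3  4.5] g 50.2
off t 43.0 w 36.0 F [-0.5  0.2 -0.6] g 0.0
bolt bin offset -20.9 -0.2 yaw err 0.6 (np.float64(0.8603758496601359), np.int64(376), array([0.012 , 0.0213]))
nut bin offset -20.8 1.4 yaw err 32.3 (np.float64(0.6148464473923314), np.int64(257), array([0.0144, 0.0192]))
cleat bin offset -17.9 -9.7 yaw err 0.5 (np.float64(0.8392452830188679), np.int64(534), array([0.0288, 0.0336]))
hinge bin offset -12.9 0.4 yaw err 0.1 (np.float64(0.945969917587494), np.int64(897), array([0.0117, 0.014 ]))
```

View pics/f1c.png

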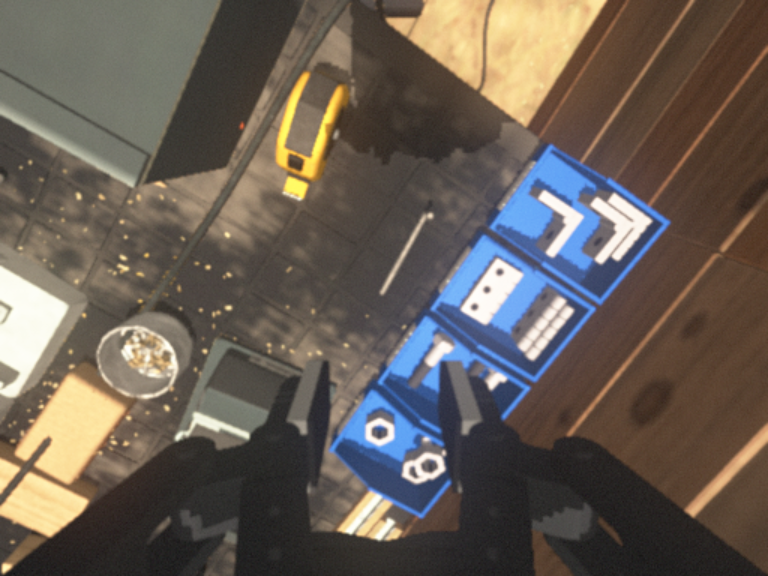

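The picture shows all four parts flat in their bins: cleat (560,215), hinge (490,290), bolt (432,360) and nut (380,430). The tape is where it was.

```bash
python3 -c "
from bench import manip
print(manip.sign_off(), manip.current_time())"
```

```text
the job is handed in; nothing more can be done
the job is handed in; nothing more can be done
```

The bolt, nut, cleat and hinge each lie flat on the bare floor of their own bins, turned as asked, the tape measure was not moved, and the job was handed in at roughly 45 s of the 106 s allowed.

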